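# Mount the camera on the table stand's slide clamp

### The arm

A 6-joint arm with a two-finger parallel gripper is mounted at the origin on a cart in front of the work surface, level with it; the furniture and walls round the work are solid. World frame = base frame: x ahead of the robot, y to its left, z up, the work surface at z = 0. Lengths are in mm, angles in rad, forces in N, time in s.
With the tool pointing down it reaches from about 350 to 975 mm from the base axis. Payload 7.1 kg.
Tool frame: the origin (TCP) lies midway between the tips of the shut fingers; the grasp point (between the pads) lies 19 mm behind it; z points along the fingers, y is the line along which they close (so a half turn about z gives the same grasp; the last joint's range is limited). The gripper opens to 88 mm and grips with 3 to 60 N. Pads are 20 mm wide; open, the fingers measure 115 mm over their backs; the gripper's body (75 mm by 178 mm) begins 61 mm behind the grasp point.
Start: joints at [-1.193, 0.423, 1.63, -0, 1.089, -0.019], TCP at [241.559, -576.415, 222.675] pointing down, gripper open.
Joint ranges: [-3, 3], [-0.9, 2.11], [0.09, 2.58], [-1.31, 4.45], [0.11, 2.69], [-2.54, 2.54]. Speed limits (rad/s): [2.39, 2.39, 3.01, 3.14, 3.14, 3.14].

### API

Orientations are given as a rotation vector (axis times angle).
In Python, from workcell import ctrl gives the robot as it stands.
- The arm moves only by the shell command python3 -m inch 'ROWS' [OPENING]. ROWS is JSON, a list of rows, each an object with "xyz": the shift along the tool's x, y, z in mm, a list of three; "rot": the turn, a rotation vector about the tool's x, y, z in rad, a list of three. In form: [{"xyz": [dx, dy, dz], "rot": [ax, ay, az]}, ...]. A call has 1 to 12 rows; each row is the pose to reach, as a shift and turn from the pose commanded when the call began, along the tool's axes at that moment; what a row does not reach only later rows make up. A row lasts 1/12 s, in which the tool goes at most 41.7 mm and 7.16 degrees, less where a joint would pass 70% of its speed; a pose out of reach is approached as far as the arm can. A call with a gripper value outside its range is refused whole. OPENING is the closure in counts, from 0 (fully open) to 255 (shut), set as the call begins (- or left out, the last holds). The fingers move at their own pace and stop on an object; the grip force is fixed at half the most. Time passes only in rows, so rows that repeat a pose let the fingers close. It gives the time, the measured TCP pose, the force, the opening and the grip force at its end, in the units of the state.
- ctrl.get_obs(): the state, without advancing time (a new reading comes with each control period).
- ctrl.get_image(name): name is "scene" or "top" or "wrist"; returns the picture (400x640x3 uint8, red, green, blue); there is no depth.
- ctrl.camera_model(name): a dict with "fx", "fy", "cx", "cy" (pixels), "position" and "attitude" of the camera in the world. Camera axes: x right, y up, looking along -z (the intrinsics and any distortion apply to the point x, -y, -z); pixel columns grow to the right and rows downward; lengths in mm; the calibration is good to about 2 mm. A picture is of the moment at which its call begins: read the wrist's pose just before it. camera_model takes no time and is no camera call; for the wrist camera it gives the pose at the moment of the call.
- ctrl.close_job(): hands the job in; it is judged then, once.
The state is a dict: "t": time; "qpos": joint angles; "qvel": joint speeds; "joint_torque": joint torques, N m; "ee_pos": TCP position; "orientation": TCP orientation; "ft_force": force on the tool from outside, world axes, zero at the start; "moment": the same for the moment, N m; "width": finger opening in mm; "grasp_force": force on a finger pad.
Only numpy, scipy, OpenCV 4.12 (cv2) and the standard library are available. Lean on these libraries where they do the work, as an engineer would, in place of code of your own. Each camera call takes 0.05 s, during which the arm holds its last target. There are 200 camera calls.

### The job

I want to photograph the silver bowl. Slide the camera's dovetail plate into the clamp on the low table stand from the clamp's open end, lens towards the back of the desk, all the way up against the red end stop; then swing the red-tabbed lever right over to lock it, and leave the camera clamped there. Do not tip the camera, and do not disturb the bowl or the notebook.

Things in the scene. Friction and masses are not known exactly. Their poses are not given: they have to be found in the camera images.
- camera: Loose black compact camera with silver top, 0.36 kg, standing on the silver dovetail plate screwed under it. Origin: centre of the plate's underside. +x: where the lens looks; y: along body and plate (the +y end goes in first); z up. Body: x -17 to +17 mm, y -61 to +61, z 16 to 82 (dials to 87). Lens barrel on the front: radius 30, axis at y +15, z 47, reaching x +57.
- camera_grip (a point): Middle of the camera's hand-grip end, at camera x +5, y -44, z +55 mm: grasp here from above, fingers closing along the camera's x on the flat back (x -17) and the flat front of the rubber hand grip (x +27.5 mm; y -61 to -27, z 17 to 72).
- camera_plate (a point): Centre of the dovetail plate's +y (leading) end on its underside, at camera y +30 mm. Plate: 60 mm long (camera y -30 to +30), underside z 0, 46 mm wide at its sharp edges (z 3 mm); 45-degree flanks narrow it to 30 mm at z 11; above that a straight neck 30 mm wide up to the body.
- camera_lens (a point): Centre of the front of the lens, at camera x +57, y +15, z +47 mm.
- stand: Heavy low table stand, fixed: round grey foot (radius 60 mm), short column, steel clamp on top. Origin: centre of the foot's underside; z up. The clamp's straight track runs along its y with the floor at z 50 mm, open at the -y end; the +y end is shut by a red stop block (face at y +30 mm, z 50 to 64). Jaws y -38 to +38 mm, dark fixed one at +x, silver moving one at -x.
- track_seat (a point): On the track floor where the camera's origin sits when the plate is against the stop: stand x 0, y 0, z 50 mm; axes as the stand's. The jaws have 45-degree undercut lips up to z 64 mm. Lever open: the track has the plate's section with 3 mm play on each side and 3 mm of lift; its upper slot is 36 mm wide, so the plate cannot go in from above.
- track_mouth (a point): Middle of the track floor at the jaws' open end: stand x 0, y -38, z 50 mm. From here to y -54 mm the cheeks and lips flare out, and the floor has a sloping lead-in tongue to y -60 mm, 4.5 mm lower at its end.
- lever (a joint): Clamp lever, rad: 0 open, 1.2 fully locked (hard end). Swings level on the stand's -x side and carries its tab from the -y side round to the +y side. Moves the silver jaw in by 5.25 mm per rad, pushing the plate up to 3 mm towards stand +x; clamps it from about 1.15 rad. Stays where it is left; pushing the tab takes 1 to 2 N, a few N more at the end.
- lever_pivot (a point): On the lever's vertical axis: stand x -22, y 0, z 50 mm.
- lever_tab (a point): On the axis of the red upright round tab at the lever's end, 70 mm from the lever's axis, at stand z 66 mm. The tab is 17 mm across and stands from z 48 to 84 mm. At lever angle q it lies at stand x = -22 - 70 cos(q - 0.4), y = 70 sin(q - 0.4) mm.
- silver_bowl: Loose hammered bowl of pale mottled silver, to be photographed, 207 mm across, 72 mm high, at the back of the worktop. Origin: centre of its underside. Around: the desk's side panel at the left end of the worktop and the deck over its back edge rise to about z 310 mm.
- notebook: Loose red pocket notebook, 141 x 91 x 16 mm, on the right of the desk. Origin: centre of its underside.

How it is judged:
By the outcome, as a careful person would: the job done as asked, in the order asked, and still so for the second after the job is handed in, with the robot touching nothing.
It also fails if it takes over 61 s, if anything falls off the work surface, if the arm or the gripper's body presses on something with over 40 N, if the wrist force passes 120 N, or if a joint passes its speed limit or range.

## Working session

There is one attempt and no reset: what is moved stays moved. The work goes in short steps, Python scripts to look and compute and a shell command to move; the robot and the scene stay as the last step left them, time stands still between calls to the robot, and variables do not carry over. Pictures are saved under pics/ and viewed, at most 12 in all, crops included, and the job is handed in when it is done.

```bash
ls; mkdir -p pics; cat > h.py <<'E'
import numpy as np, cv2
from scipy.spatial.transform import Rotation as R
from workcell import ctrl
def cam(n):
    return ctrl.camera_model(n)
def att(m):
    a=np.array(m["attitude"],float)
    if a.shape==(3,3): return a
    return R.from_rotvec(a).as_matrix() if a.size==3 else None
def ray(m,u,v):
    d=np.array([(u-m["cx"])/m["fx"],-(v-m["cy"])/m["fy"],-1.])
    return np.array(m["position"],float),att(m)@d
def onz(m,u,v,z):
    p,d=ray(m,u,v); return p+d*(z-p[2])/d[2]
def proj(m,P):
    c=att(m).T@(np.array(P,float)-np.array(m["position"]))
    return m["cx"]+m["fx"]*c[0]/-c[2], m["cy"]-m["fy"]*c[1]/-c[2]
def save(n,f):
    im=ctrl.get_image(n); cv2.imwrite("pics/"+f,cv2.cvtColor(im,cv2.COLOR_RGB2BGR)); return im
E
python3 - <<'E'
from h import *
o=ctrl.get_obs();print(o)
for n in ("scene","top","wrist"):
    print(n,cam(n)); save(n,n+"0.png")
E
```

```text
pics
{'t': 0.0, 'qpos': array([-1.19302466e+00,  4.23821012e-01,  1.63070320e+00,  2.83124810e-06,
        1.08856775e+00, -1.89919133e-02]), 'qvel': array([-0.00092283, -0.00038845, -0.00056826, -0.00144456, -0.00155779,
       -0.00010875]), 'joint_torque': array([ 2.98685212e-03, -5.44613779e+01, -2.73661065e+01,  6.47639344e-02,
        2.27616483e-02, -1.18532676e-04]), 'ee_pos': array([ 241.34617027, -575.91892952,  221.90888112]), 'orientation': array([-3.07852954e+00, -6.18862017e-01,  4.16148593e-04]), 'ft_force': array([-0.0527084 ,  0.68786975,  0.1379571 ]), 'moment': array([ 0.06922681, -0.02852357, -0.04527697]), 'grasp_force': 0.0, 'width': 87.91528623391531}
scene {'fx': 447.051824177036, 'fy': 447.051824177036, 'cx': 317.0090776216599, 'cy': 197.71305181051042, 'position': array([167.40005146, 286.21493219, 812.32331732]), 'attitude': array([ 0.36535905, -0.82835873, -2.18269753])}
top {'fx': 389.32315291767037, 'fy': 389.32315291767037, 'cx': 321.76307959425384, 'cy': 200.34393940984754, 'position': array([ 523.13822063, -163.5323178 ,  994.34183504]), 'attitude': array([ 0.10823445, -0.08672955, -1.53950546])}
wrist {'fx': 290.7368647411101, 'fy': 290.7368647411101, 'cx': 317.6784161407307, 'cy': 197.59734330621518, 'position': array([ 317.96849056, -543.97529253,  383.68183787]), 'attitude': array([-0.26663179,  0.17986422, -1.16308313])}
```

View pics/scene0.png

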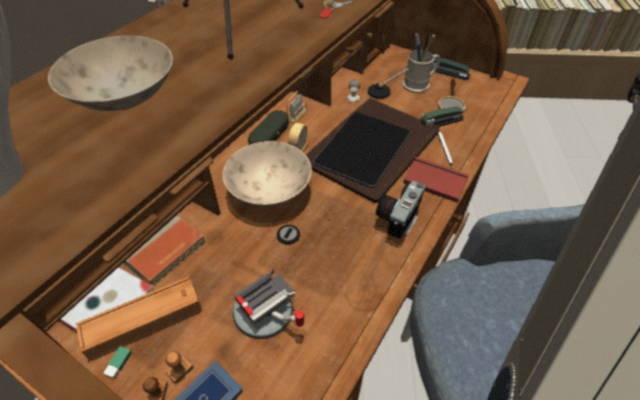

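View pics/top0.png

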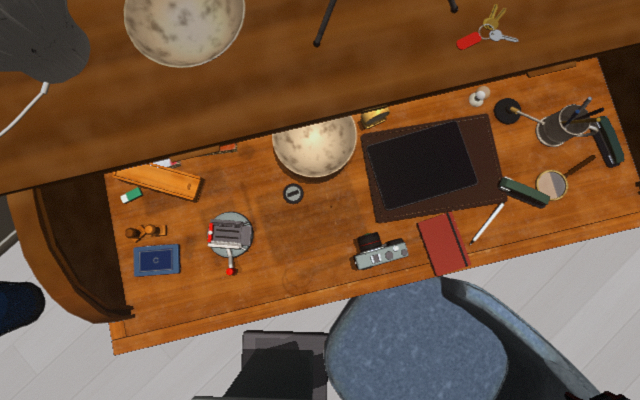

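The top view shows the camera near px (380,252) with its lens up the image (towards the back). The stand is near (231,233), with the red stop on its left, the lever tab at (231,270) and the open end to the right. I'll zoom in on both.

```bash
python3 - <<'E'
from h import *
t=cv2.imread("pics/top0.png"); s=cv2.imread("pics/scene0.png")
a=cv2.resize(t[205:285,190:290],(800,640))[:600]; 
b=cv2.resize(t[220:280,340:420],(640,480),interpolation=cv2.INTER_CUBIC)
a=cv2.resize(t[205:280,190:290],None,fx=4,fy=4,interpolation=cv2.INTER_CUBIC)
b=cv2.resize(t[220:295,340:440],None,fx=4,fy=4,interpolation=cv2.INTER_CUBIC)
c=cv2.resize(s[265:340,225:325],None,fx=4,fy=4,interpolation=cv2.INTER_CUBIC)
d=cv2.resize(s[170:245,360:460],None,fx=4,fy=4,interpolation=cv2.INTER_CUBIC)
cv2.imwrite("pics/crops.png",np.vstack([np.hstack([a,b]),np.hstack([c,d])]))
for n,im,roi in(("top",t,(190,290,205,285)),("scene",s,(225,325,265,340))):
    h=cv2.cvtColor(im,cv2.COLOR_BGR2HSV)
    m=(((h[...,0]<6)|(h[...,0]>174))&(h[...,1]>170)&(h[...,2]>90)).astype(np.uint8)
    k=np.zeros_like(m);k[roi[2]:roi[3],roi[0]:roi[1]]=1
    N,l,st,ce=cv2.connectedComponentsWithStats(m*k)
    for i in range(1,N):
        if st[i,4]>5: print(n,st[i],ce[i],[onz(cam(n),*ce[i],z).round() for z in (64,75)])
m=cam("top")
print("stand guess",onz(m,231,233,50),"cam",onz(m,380,252,82))
E
```

```text
top [209 223   4   8  29] [210.62068966 226.37931034] [array([569., 115.,  64.]), array([569., 112.,  75.])]
top [208 235   4   7  26] [209.38461538 237.80769231] [array([542., 117.,  64.]), array([542., 113.,  75.])]
top [226 268   8   7  42] [229.5        271.04761905] [array([465.,  64.,  64.]), array([466.,  61.,  75.])]
scene [237 296   6   8  34] [239.73529412 299.55882353] [array([567., 117.,  64.]), array([561., 120.,  75.])]
scene [244 307   8   8  39] [247.74358974 310.30769231] [array([539., 119.,  64.]), array([533., 122.,  75.])]
scene [295 310   9  10  68] [298.94117647 314.42647059] [array([470.,  55.,  64.]), array([465.,  58.,  75.])]
stand guess [555.18968951  68.97683639  50.        ] cam [ 520.38291257 -287.88318031   82.        ]
```

View pics/crops.png

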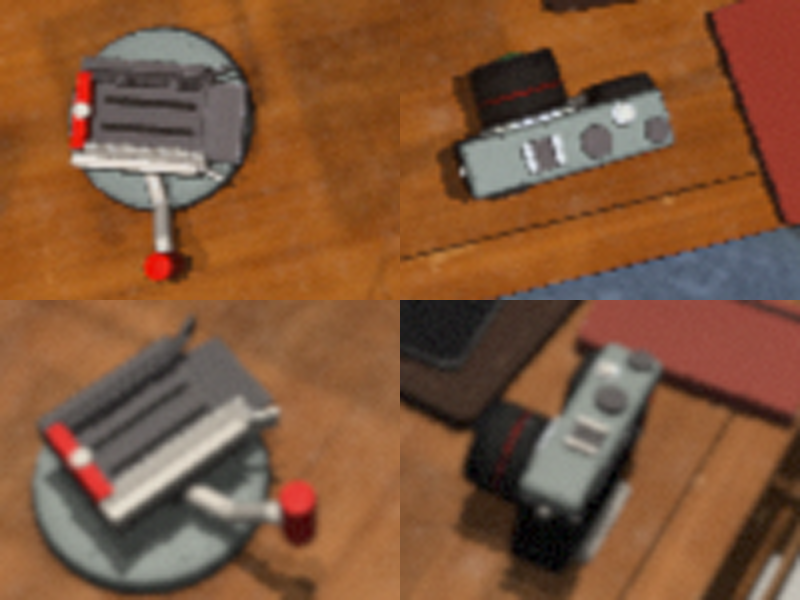

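The crops show the red stop mid at about world (555,116), the lever tab at about (467,60), and the camera's body top edge from px (357.5,269.5) to (408,254). The stand is therefore yawed about -2°. Next I'll work out a hover over the camera's grip end.

```bash
cat >> h.py <<'E'
def delta(P,yaw,tilt0=True):
    "shift and turn (tool axes) from the measured pose to TCP P, tool down, tool-x yaw"
    o=ctrl.get_obs(); A=R.from_rotvec(o["orientation"])
    T=R.from_euler("z",yaw)*R.from_euler("x",np.pi)
    print("xyz",A.inv().apply(np.array(P)-o["ee_pos"]).round(1),"rot",(A.inv()*T).as_rotvec().round(4))
E
python3 - <<'E'
from h import *
m=cam("top")
f=lambda x,y:onz(m,340+(x-400)/4,220+y/4,82)
bl,br,tl=f(470,198),f(672,137),f(460,145)
print(bl,br,tl,np.linalg.norm(br-bl))
d=bl-br; phi=np.arctan2(-d[0],d[1]); print("camera yaw",phi)
c,s=np.cos(phi),np.sin(phi)
o=(bl+br)/2+17*np.array([c,s,0]);o[2]=0
Rz=R.from_euler("z",phi)
print("origin",o,"grip",Rz.apply([5,-44,55])+o)
g=Rz.apply([5,-44,0])+o
delta([g[0],g[1],180],np.pi/2+phi)
E
```

```text
[ 478.78784287 -236.51552913   82.        ] [ 517.15404524 -352.63854623   82.        ] [ 508.88567808 -230.17165318   82.        ] 122.29685435592499
camera yaw 0.31910169432033836
origin [ 514.11274346 -289.24390426    0.        ] grip [ 532.66373565 -329.45411054   55.        ]
xyz [ 363.9 -114.8   42.2] rot [-1.0000e-03 -9.0000e-04 -1.4931e+00]
```

```bash
python3 -m inch '[{"xyz":[364,-115,42],"rot":[0,0,-1.493]},{"xyz":[364,-115,42],"rot":[0,0,-1.493]},{"xyz":[364,-115,42],"rot":[0,0,-1.493]},{"xyz":[364,-115,42],"rot":[0,0,-1.493]},{"xyz":[364,-115,42],"rot":[0,0,-1.493]},{"xyz":[364,-115,42],"rot":[0,0,-1.493]},{"xyz":[364,-115,42],"rot":[0,0,-1.493]},{"xyz":[364,-115,42],"rot":[0,0,-1.493]},{"xyz":[364,-115,42],"rot":[0,0,-1.493]},{"xyz":[364,-115,42],"rot":[0,0,-1.493]},{"xyz":[364,-115,42],"rot":[0,0,-1.493]},{"xyz":[364,-115,42],"rot":[0,0,-1.493]}]' 0
python3 -m inch '[{"xyz":[0,0,0],"rot":[0,0,-0.1]},{"xyz":[0,0,0],"rot":[0,0,0]},{"xyz":[0,0,0],"rot":[0,0,0]}]'
python3 - <<'E'
from h import *
print(ctrl.get_obs()["qvel"].round(3)); save("wrist","w1.png"); print(cam("wrist")); delta([532.7,-329.5,180],np.pi/2+.319)
E
```

```text
t: 1.15
ee_pos: [533.6, -328.2, 180.0]
orientation: [-1.829, -2.553, 0.0]
ft_force: [-0.3, -0.4, 0.1]
width: 88.2
grasp_force: 0.0
t: 1.4
ee_pos: [532.8, -329.4, 180.4]
orientation: [-1.844, -2.543, -0.0]
ft_force: [0.2, -0.1, -0.1]
width: 87.8
grasp_force: 0.0
[-0.004 -0.002  0.     0.001 -0.    -0.117]
{'fx': 290.7368647411101, 'fy': 290.7368647411101, 'cx': 317.6784161407307, 'cy': 197.59734330621518, 'position': array([ 507.06775191, -250.82306957,  342.1252863 ]), 'attitude': array([-0.30034054, -0.04874723,  0.31807472])}
xyz [ 0.  -0.   0.4] rot [-0.0003 -0.0004  0.0004]
```

View pics/w1.png

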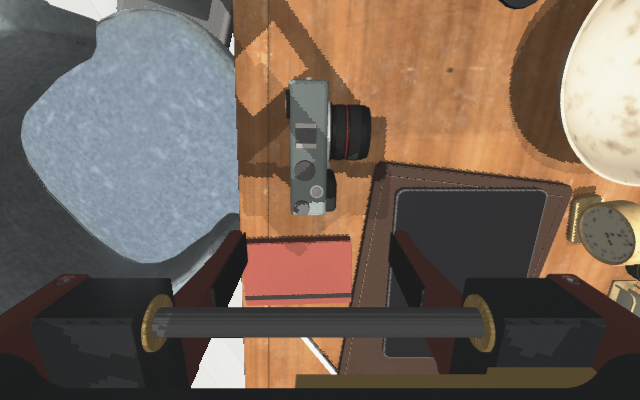

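The wrist view shows the camera body upright in the image: top plate at cols 290–328, rows 79–214, lens to the right at cols 328–371. It is almost exactly aligned with the tool.

```bash
python3 - <<'E'
from h import *
m=cam("wrist"); im=cv2.imread("pics/w1.png")
h=cv2.cvtColor(im,cv2.COLOR_BGR2HSV)
k=np.zeros(im.shape[:2],np.uint8);k[70:225,280:332]=1
mk=((h[...,2]>85)&(h[...,1]<60)).astype(np.uint8)*k
mk=cv2.morphologyEx(mk,cv2.MORPH_CLOSE,np.ones((9,9)))
mk=cv2.morphologyEx(mk,cv2.MORPH_OPEN,np.ones((5,5)))
N,l,st,_=cv2.connectedComponentsWithStats(mk);i=1+st[1:,4].argmax();print(st[i])
cs=[np.nonzero(l[r]==i)[0] for r in range(st[i,1]+10,st[i,1]+st[i,3]-10)]
rows=np.arange(st[i,1]+10,st[i,1]+st[i,3]-10)
L=np.polyfit(rows,[c.min() for c in cs],1);print("left edge fit",L, [c.max() for c in cs][::12])
r0,r1=st[i,1],st[i,1]+st[i,3]
a,b=onz(m,np.polyval(L,r0),r0,82),onz(m,np.polyval(L,r1),r1,82)
d=a-b;phi=np.arctan2(-d[0],d[1]);print(a,b,np.linalg.norm(d),"yaw",phi)
o=(a+b)/2+17*np.array([np.cos(phi),np.sin(phi),0]);o[2]=0
g=o+R.from_euler("z",phi).apply([5,-44,0]);print("o",o,"grip",g)
delta([g[0],g[1],36],np.pi/2+phi)
E
```

```text
[ 285   78   46  137 4905]
left edge fit [3.18452247e-02 2.84983076e+02] [np.int64(328), np.int64(328), np.int64(330), np.int64(330), np.int64(330), np.int64(329), np.int64(329), np.int64(324), np.int64(323), np.int64(324)]
[ 476.12728717 -237.11227089   82.        ] [ 514.79098093 -352.29022055   82.        ] 121.49420275596957 yaw 0.32386699274247527
o [ 511.5753363  -289.29125266    0.        ] grip [ 530.31773077 -329.41260171    0.        ]
xyz [  0.8  -2.2 144.4] rot [-0.0003 -0.0004 -0.0044]
```

```bash
python3 -m inch '[{"xyz":[0,-1,40],"rot":[0,0,-0.002]},{"xyz":[0,-1,80],"rot":[0,0,-0.002]},{"xyz":[0,-1,115],"rot":[0,0,-0.002]},{"xyz":[0,-1,135],"rot":[0,0,-0.002]},{"xyz":[0,-1,144],"rot":[0,0,-0.002]},{"xyz":[0,-1,144],"rot":[0,0,-0.002]}]' 0
python3 -m inch '[{"xyz":[0,0,0],"rot":[0,0,0]},{"xyz":[0,0,0],"rot":[0,0,0]},{"xyz":[0,0,0],"rot":[0,0,0]},{"xyz":[0,0,0],"rot":[0,0,0]},{"xyz":[0,0,0],"rot":[0,0,0]},{"xyz":[0,0,0],"rot":[0,0,0]},{"xyz":[0,0,0],"rot":[0,0,0]},{"xyz":[0,0,0],"rot":[0,0,0]},{"xyz":[0,0,0],"rot":[0,0,0]},{"xyz":[0,0,0],"rot":[0,0,0]}]' 255
python3 -m inch '[{"xyz":[0,0,0],"rot":[0,0,0]},{"xyz":[0,0,0],"rot":[0,0,0]}]'
```

```text
t: 1.95
ee_pos: [530.5, -329.2, 34.4]
orientation: [-1.834, -2.545, 0.0]
ft_force: [-0.3, 0.0, 0.5]
width: 88.0
grasp_force: 0.0
t: 2.78
ee_pos: [531.9, -330.4, 37.1]
orientation: [1.837, 2.548, -0.001]
ft_force: [-3.1, -1.6, 5.7]
width: 44.6
grasp_force: 29.8
t: 2.95
ee_pos: [531.9, -330.4, 37.1]
orientation: [1.837, 2.548, -0.001]
ft_force: [-3.2, -2.8, 5.1]
width: 44.8
grasp_force: 29.8
```

Gripped at 44.6 mm, as expected. Next I'll lift, check for droop, then carry the camera to a lookout beside the stand.

```bash
python3 -m inch '[{"xyz":[0,0,-3],"rot":[0,0,0]},{"xyz":[0,0,-10],"rot":[0,0,0]},{"xyz":[0,0,-25],"rot":[0,0,0]},{"xyz":[0,0,-50],"rot":[0,0,0]},{"xyz":[0,0,-80],"rot":[0,0,0]},{"xyz":[0,0,-110],"rot":[0,0,0]},{"xyz":[0,0,-130],"rot":[0,0,0]},{"xyz":[0,0,-140],"rot":[0,0,0]},{"xyz":[0,0,-140],"rot":[0,0,0]}]'
python3 - <<'E'
from h import *
save("wrist","w2.png"); delta([440,30,180],np.pi/2-.038)
E
```

```text
t: 3.7
ee_pos: [533.0, -330.5, 179.1]
orientation: [1.835, 2.545, 0.001]
ft_force: [0.6, -0.1, -4.4]
width: 44.8
grasp_force: 29.9
xyz [370.6  26.2  -3.2] rot [0.001  0.0007 0.359 ]
```

View pics/w2.png

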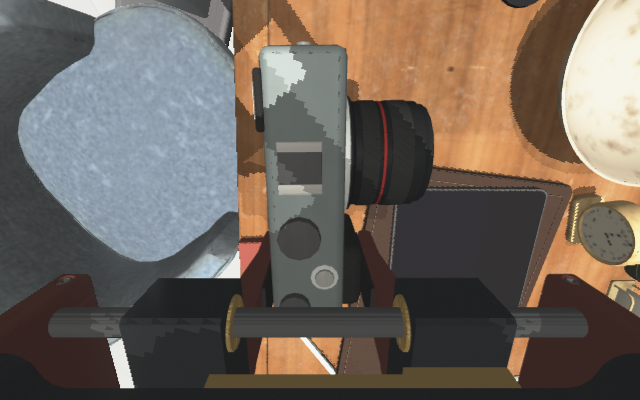

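The camera is held, with its top plate at cols 262–346 and its far end at row 45. Next I'll carry it to the lookout.

```bash
python3 - <<'E'
from h import *
m=cam("wrist");o=ctrl.get_obs();A=R.from_rotvec(o["orientation"])
for dz in(0,-5,5): # camera point (-17,61,82): tool x=cam y+44, tool y=cam x-5, tool z=37-z
    for x in(-17,17): print(dz,np.round(proj(m,o["ee_pos"]+A.apply([105,x-5,37-82-dz])),1))
E
python3 -m inch '[{"xyz":[20,2,0],"rot":[0,0,0.02]},{"xyz":[55,4,-1],"rot":[0,0,0.05]},{"xyz":[95,7,-1],"rot":[0,0,0.09]},{"xyz":[135,9,-2],"rot":[0,0,0.13]},{"xyz":[175,12,-2],"rot":[0,0,0.17]},{"xyz":[215,15,-2],"rot":[0,0,0.21]},{"xyz":[255,18,-3],"rot":[0,0,0.25]},{"xyz":[295,21,-3],"rot":[0,0,0.29]},{"xyz":[330,23,-3],"rot":[0,0,0.33]},{"xyz":[355,25,-3],"rot":[0,0,0.35]},{"xyz":[370,26,-3],"rot":[0,0,0.359]},{"xyz":[370,26,-3],"rot":[0,0,0.359]}]'
python3 -m inch '[{"xyz":[0,0,0],"rot":[0,0,0]},{"xyz":[0,0,0],"rot":[0,0,0]},{"xyz":[0,0,0],"rot":[0,0,0]}]'
python3 - <<'E'
from h import *
save("wrist","w3.png"); m=cam("wrist");print(m["position"],m["attitude"])
save("top","top3.png")
E
```

```text
0 [255.6  42. ]
0 [349.9  42.1]
-5 [258.3  44.8]
-5 [348.5  45. ]
5 [252.6  38.9]
5 [351.5  39.1]
t: 4.75
ee_pos: [437.3, 31.6, 177.9]
orientation: [-2.258, -2.18, 0.005]
ft_force: [0.2, 0.0, -3.6]
width: 44.5
grasp_force: 29.9
t: 5.0
ee_pos: [439.8, 28.5, 179.1]
orientation: [-2.264, -2.177, 0.001]
ft_force: [0.1, -0.1, -3.6]
width: 44.5
grasp_force: 29.9
[443.46931085 111.32347697 340.93715022] [-0.30339999  0.00629989 -0.03770878]
```

View pics/w3.png

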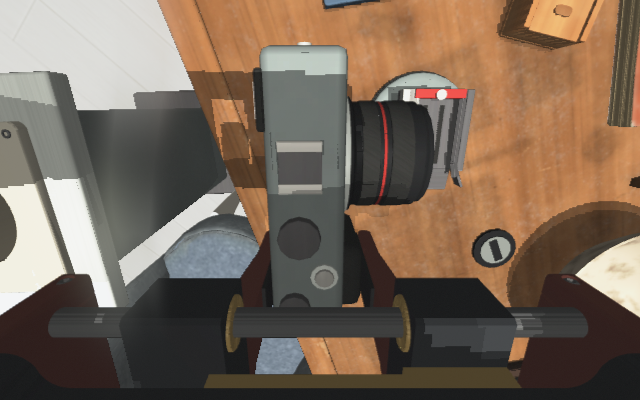

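This view shows the red stop at cols 407–467, row ~94, with its white centre dot at about (441,95). The lens hides the left part of the clamp. I'll fit the stop's position and direction from it.

```bash
python3 - <<'E'
from h import *
def redfit(n,im,roi):
    m=cam(n);h=cv2.cvtColor(im,cv2.COLOR_BGR2HSV)
    k=(((h[...,0]<6)|(h[...,0]>174))&(h[...,1]>150)&(h[...,2]>90))
    v,u=np.nonzero(k[roi[2]:roi[3],roi[0]:roi[1]]);u=u+roi[0];v=v+roi[2]
    P=np.array([onz(m,a,b,64)[:2] for a,b in zip(u,v)])
    (x,y),(w,hh),an=cv2.minAreaRect(P.astype(np.float32))
    c=P.mean(0);w_,V=np.linalg.eigh(np.cov((P-c).T));d=V[:,1]*np.sign(V[0,1])
    print(n,len(u),"rect centre",(round(x,1),round(y,1)),"size",round(w,1),round(hh,1),"yaw",np.arctan2(d[1],d[0]).round(4),"mean",c.round(1))
w=cv2.imread("pics/w3.png");t=cv2.imread("pics/top0.png");s=cv2.imread("pics/scene0.png")
redfit("wrist",w,(402,475,85,105));redfit("top",t,(195,220,215,250));redfit("scene",s,(230,258,288,322))
for n,u,v in(("wrist",441,95),("top",210,232.5),("scene",245,304)):print(n,onz(cam(n),u,v,64).round(1))
a=cv2.resize(w[70:200,380:520],None,fx=4,fy=4,interpolation=cv2.INTER_CUBIC)
t3=cv2.imread("pics/top3.png");b=cv2.resize(t3[190:300,160:260],None,fx=2,fy=2)
cv2.imwrite("pics/c3.png",a[:520])
E
```

```text
wrist 371 rect centre (554.1, 118.3) size 7.6 45.5 yaw -0.0465 mean [554.4 118.7]
top 57 rect centre (555.7, 116.0) size 8.6 43.4 yaw -0.0377 mean [556.1 116.1]
scene 87 rect centre (552.4, 117.8) size 9.5 44.8 yaw -0.0624 mean [552.2 118. ]
wrist [554.6 117.   64. ]
top [554.4 116.   64. ]
scene [552.5 115.3  64. ]
```

View pics/c3.png

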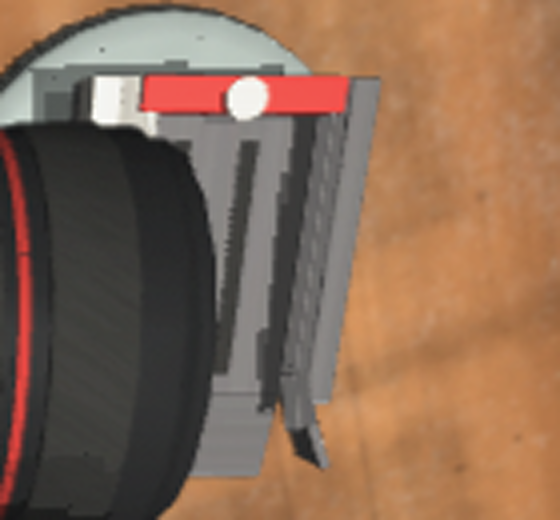

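```bash
python3 - <<'E'
from h import *
m=cam("wrist")
a,b=onz(m,475,90,64),onz(m,462.5,170,64);print("dark jaw outer",a,b,"yaw",np.arctan2(-(a-b)[0],(a-b)[1]))
c=np.array([552.8,83.5,0]);S=R.from_euler("z",-.045)
p=c+S.apply([5.25,-149.5,0]);p[2]=130;print(p);delta(p,np.pi/2-.045)
E
```

```text
dark jaw outer [584.61565042 120.10587317  64.        ] [581.48719344  47.33069377  64.        ] yaw -0.04296151580492447
[551.31945557 -66.08482707 130.        ]
xyz [-90.1 115.1  49.3] rot [-0.0005  0.0001  0.0056]
```

```bash
python3 -m inch '[{"xyz":[-15,20,0],"rot":[0,0,0.005]},{"xyz":[-40,50,0],"rot":[0,0,0.005]},{"xyz":[-65,80,10],"rot":[0,0,0.005]},{"xyz":[-82,104,28],"rot":[0,0,0.005]},{"xyz":[-90,115,42],"rot":[0,0,0.005]},{"xyz":[-90,115,49],"rot":[0,0,0.005]},{"xyz":[-90,115,49],"rot":[0,0,0.005]},{"xyz":[-90,115,49],"rot":[0,0,0.005]},{"xyz":[-90,115,49],"rot":[0,0,0.005]}]'
python3 - <<'E'
from h import *
delta([551.3,-66.1,130],np.pi/2-.045)
s=save("scene","s4.png");w=save("wrist","w4.png");s=cv2.imread("pics/s4.png");w=cv2.imread("pics/w4.png")
o=ctrl.get_obs();A=R.from_rotvec(o["orientation"])
m=cam("scene")
P=[proj(m,o["ee_pos"]+A.apply([y+44,x-5.25,37-z])) for x,y,z in((-17,61,82),(17,61,82),(-17,-61,82),(17,-61,82),(-17,61,16),(57,15,47),(-23,30,3),(-23,-30,3))]
print(np.round(P,1))
S=4;x0,y0=230,190
b=cv2.resize(s[y0:y0+140,x0:x0+150],None,fx=S,fy=S,interpolation=cv2.INTER_CUBIC)
for p in P: cv2.circle(b,(int((p[0]-x0+.5)*S),int((p[1]-y0+.5)*S)),3,(0,255,255),1)
cv2.imwrite("pics/c4.png",b)
E
```

```text
t: 5.85
ee_pos: [550.6, -64.6, 131.1]
orientation: [-2.268, -2.173, 0.0]
ft_force: [0.1, 0.7, -4.0]
width: 44.6
grasp_force: 30.0
xyz [-1.5  0.8  1.1] rot [-0.0003 -0.0001  0.0022]
[[279.  253.4]
 [267.4 240.9]
 [332.8 217.9]
 [320.8 207. ]
 [281.2 274. ]
 [276.4 226. ]
 [296.9 270.7]
 [321.5 253.6]]
```

View pics/c4.png

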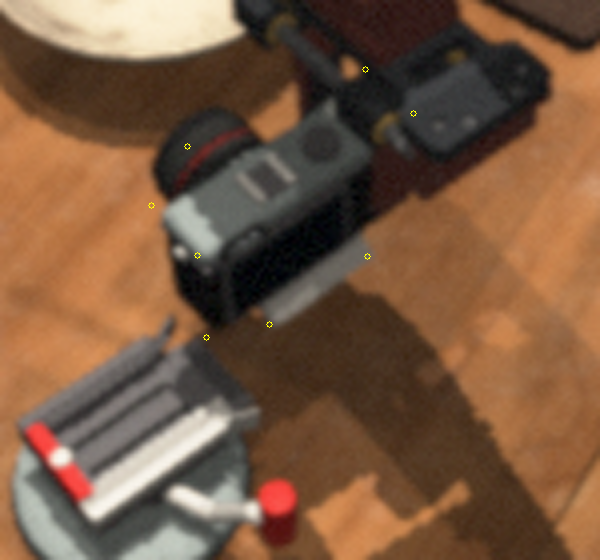

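In the scene crop the plate's rear edge runs from about (272,322) to (370,250), within 2 px of the level-grip prediction. So there is no significant droop, and I can lower to track height and start the insertion.

```bash
python3 -m inch '[{"xyz":[-1.5,0.8,15],"rot":[0,0,0.002]},{"xyz":[-1.5,0.8,32],"rot":[0,0,0.002]},{"xyz":[-1.5,0.8,42.5],"rot":[0,0,0.002]},{"xyz":[-1.5,0.8,42.5],"rot":[0,0,0.002]},{"xyz":[-1.5,0.8,42.5],"rot":[0,0,0.002]},{"xyz":[-1.5,0.8,42.5],"rot":[0,0,0.002]}]'
python3 - <<'E'
from h import *
c=np.array([552.8,83.5,0]);S=R.from_euler("z",-.045)
for y in(-149.5,-94.5,-44.5):
    p=c+S.apply([5.25,y,0]);p[2]=88.5;delta(p,np.pi/2-.045)
w=save("wrist","w5.png");w=cv2.imread("pics/w5.png");cv2.imwrite("pics/c5.png",w[0:260,180:500])
E
```

```text
t: 6.45
ee_pos: [552.5, -66.4, 88.9]
orientation: [2.27, 2.171, 0.001]
ft_force: [0.8, -0.4, -3.8]
width: 44.6
grasp_force: 30.0
xyz [ 0.3 -1.2  0.4] rot [0.001  0.0001 0.0003]
xyz [55.3 -1.2  0.4] rot [0.001  0.0001 0.0003]
xyz [105.3  -1.2   0.4] rot [0.001  0.0001 0.0003]
```

View pics/c5.png

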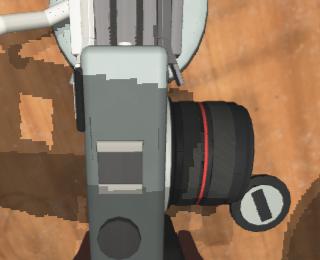

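Body top at cols 80–168, centred between the silver jaw on the left (~75–85) and the dark jaw on the right (~172–185), so it is lined up. I'll insert in stages and watch the force.

```bash
python3 -m inch '[{"xyz":[5,-1,0],"rot":[0,0,0]},{"xyz":[12,-1,0],"rot":[0,0,0]},{"xyz":[19,-1,0],"rot":[0,0,0]},{"xyz":[25,-1,0],"rot":[0,0,0]},{"xyz":[30,-1,0],"rot":[0,0,0]},{"xyz":[35,-1,0],"rot":[0,0,0]},{"xyz":[40,-1,0],"rot":[0,0,0]},{"xyz":[40,-1,0],"rot":[0,0,0]}]'
python3 -m inch '[{"xyz":[5,0,0],"rot":[0,0,0]},{"xyz":[10,0,0],"rot":[0,0,0]},{"xyz":[15,0,0],"rot":[0,0,0]},{"xyz":[20,0,0],"rot":[0,0,0]},{"xyz":[20,0,0],"rot":[0,0,0]}]'
```

```text
t: 7.17
ee_pos: [553.0, -25.5, 88.3]
orientation: [-2.27, -2.172, -0.0]
ft_force: [0.4, 0.3, -3.6]
width: 44.1
grasp_force: 30.0
t: 7.58
ee_pos: [553.9, -5.6, 88.3]
orientation: [-2.27, -2.171, -0.001]
ft_force: [-0.0, 1.2, -3.8]
width: 44.5
grasp_force: 30.0
```

```bash
python3 -m inch '[{"xyz":[5,0,0],"rot":[0,0,0]},{"xyz":[10,0,0],"rot":[0,0,0]},{"xyz":[15,0,0],"rot":[0,0,0]},{"xyz":[20,0,0],"rot":[0,0,0]},{"xyz":[25,0,0],"rot":[0,0,0]},{"xyz":[30,0,0],"rot":[0,0,0]},{"xyz":[34,0,0],"rot":[0,0,0]},{"xyz":[34,0,0],"rot":[0,0,0]}]'
python3 -m inch '[{"xyz":[2,0,0],"rot":[0,0,0]},{"xyz":[4,0,0],"rot":[0,0,0]},{"xyz":[6,0,0],"rot":[0,0,0]},{"xyz":[8,0,0],"rot":[0,0,0]},{"xyz":[8,0,0],"rot":[0,0,0]}]'
```

```text
t: 8.25
ee_pos: [555.4, 28.4, 88.2]
orientation: [-2.27, -2.171, -0.001]
ft_force: [0.3, 1.2, -1.7]
width: 44.2
grasp_force: 30.0
t: 8.67
ee_pos: [555.7, 35.7, 88.2]
orientation: [2.271, 2.171, 0.0]
ft_force: [-0.1, -1.9, -0.8]
width: 44.5
grasp_force: 30.0
```

```bash
python3 -m inch '[{"xyz":[1,0,0],"rot":[0,0,0]},{"xyz":[2,0,0],"rot":[0,0,0]},{"xyz":[3,0,0],"rot":[0,0,0]},{"xyz":[3,0,0],"rot":[0,0,0]}]'
python3 -m inch '[{"xyz":[1,0,0],"rot":[0,0,0]},{"xyz":[2,0,0],"rot":[0,0,0]},{"xyz":[2,0,0],"rot":[0,0,0]}]'
```

```text
t: 9.0
ee_pos: [555.8, 38.5, 88.2]
orientation: [2.271, 2.171, 0.0]
ft_force: [-0.5, -2.7, 1.3]
width: 44.3
grasp_force: 30.0
t: 9.25
ee_pos: [555.9, 40.5, 88.2]
orientation: [2.271, 2.171, 0.0]
ft_force: [-0.2, -3.2, 1.9]
width: 44.2
grasp_force: 30.0
```

```bash
python3 -m inch '[{"xyz":[1,0,0],"rot":[0,0,0]},{"xyz":[2,0,0],"rot":[0,0,0]},{"xyz":[2,0,0],"rot":[0,0,0]}]'
python3 -m inch '[{"xyz":[1,0,0],"rot":[0,0,0]},{"xyz":[2,0,0],"rot":[0,0,0]},{"xyz":[2,0,0],"rot":[0,0,0]}]'
```

```text
t: 9.5
ee_pos: [556.0, 41.2, 88.4]
orientation: [2.269, 2.171, -0.002]
ft_force: [0.1, -11.3, 4.1]
width: 44.3
grasp_force: 30.0
t: 9.75
ee_pos: [556.1, 41.5, 88.7]
orientation: [2.267, 2.171, -0.005]
ft_force: [0.6, -20.9, 7.4]
width: 44.3
grasp_force: 30.0
```

Against the stop, with the force rising at y≈41. I'll back off the preload, release and rise.

```bash
python3 -m inch '[{"xyz":[-2,0,-0.5],"rot":[0,0,0]},{"xyz":[-2.5,0,-0.5],"rot":[0,0,0]},{"xyz":[-2.5,0,-0.5],"rot":[0,0,0]}]'
python3 -m inch '[{"xyz":[0,0,0],"rot":[0,0,0]},{"xyz":[0,0,0],"rot":[0,0,0]},{"xyz":[0,0,0],"rot":[0,0,0]},{"xyz":[0,0,0],"rot":[0,0,0]},{"xyz":[0,0,0],"rot":[0,0,0]},{"xyz":[0,0,0],"rot":[0,0,0]},{"xyz":[0,0,0],"rot":[0,0,0]}]' 0
python3 -m inch '[{"xyz":[0,0,-10],"rot":[0,0,0]},{"xyz":[0,0,-40],"rot":[0,0,0]},{"xyz":[0,0,-80],"rot":[0,0,0]},{"xyz":[0,0,-120],"rot":[0,0,0]},{"xyz":[0,0,-150],"rot":[0,0,0]},{"xyz":[0,0,-160],"rot":[0,0,0]},{"xyz":[0,0,-160],"rot":[0,0,0]}]'
python3 - <<'E'
from h import *
w=save("wrist","w6.png");save("scene","s6.png");w=cv2.imread("pics/w6.png");s=cv2.imread("pics/s6.png")
a=cv2.resize(s[230:350,215:345],(520,480),interpolation=cv2.INTER_CUBIC)
b=w[0:240,200:480]
out=np.zeros((480,800,3),np.uint8);out[:,:520]=a;out[:240,520:]=b;cv2.imwrite("pics/c6.png",out)
h=cv2.cvtColor(w,cv2.COLOR_BGR2HSV)
k=(((h[...,0]<6)|(h[...,0]>174))&(h[...,1]>150)&(h[...,2]>90)).astype(np.uint8)
N,l,st,ce=cv2.connectedComponentsWithStats(k)
for i in range(1,N):
    if st[i,4]>25: print(st[i],ce[i],onz(cam("wrist"),*ce[i],84).round(1))
# lever target: closed finger behind tab, stand frame
c=np.array([554,85,0]);S=R.from_euler("z",-.044)
p=c+S.apply([-90,-68,0]);p[2]=160;delta(p,-.044)
E
```

```text
t: 10.0
ee_pos: [555.8, 41.3, 88.5]
orientation: [2.271, 2.171, -0.001]
ft_force: [-0.1, -7.0, 0.7]
width: 44.2
grasp_force: 30.0
t: 10.58
ee_pos: [555.9, 42.1, 88.7]
orientation: [-2.271, -2.171, -0.0]
ft_force: [0.1, 0.1, 0.1]
width: 86.7
grasp_force: 0.0
t: 11.17
ee_pos: [557.7, 42.0, 252.4]
orientation: [2.268, 2.168, 0.008]
ft_force: [0.2, 0.1, -0.0]
width: 87.9
grasp_force: 0.0
[344 107   2  39  39] [344.87179487 126.        ] [588.  103.3  84. ]
[229 161  14  13 148] [235.5 167. ] [463.   63.4  84. ]
xyz [-25.1 -93.1  88.1] rot [-5.0000e-04  5.0000e-04  1.5698e+00]
```

View pics/c6.png

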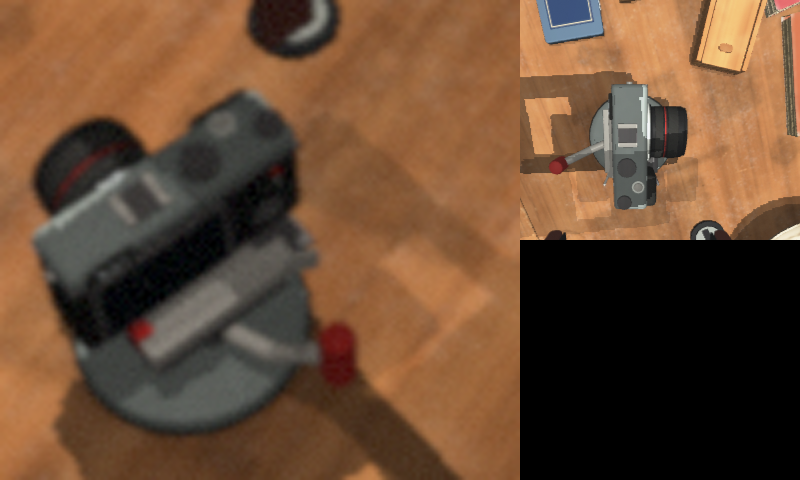

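The camera is seated in the clamp, level. The red stop's end shows at crop (140,330) and the lever tab is still open at about world (465,61). Next, closed fingers behind the tab, with the gripper turned so its narrow side faces the camera.

```bash
python3 - <<'E'
from h import *
c=np.array([553,84.3,0]);S=R.from_euler("z",-.044)
p=c+S.apply([-88,-66,0]);p[2]=250;print(p);delta(p,np.pi-.044)
E
```

```text
[462.18210719  22.23462845 250.        ]
xyz [-23.8 -92.1  -1.9] rot [-5.0000e-04 -5.0000e-04 -1.5718e+00]
```

```bash
python3 -m inch '[{"xyz":[-6,-23,-2],"rot":[0,0,-0.12]},{"xyz":[-12,-46,-2],"rot":[0,0,-0.24]},{"xyz":[-18,-70,-2],"rot":[0,0,-0.36]},{"xyz":[-24,-92,-2],"rot":[0,0,-0.48]},{"xyz":[-24,-92,-2],"rot":[0,0,-0.6]},{"xyz":[-24,-92,-2],"rot":[0,0,-0.72]},{"xyz":[-24,-92,-2],"rot":[0,0,-0.84]},{"xyz":[-24,-92,-2],"rot":[0,0,-0.96]},{"xyz":[-24,-92,-2],"rot":[0,0,-1.08]},{"xyz":[-24,-92,-2],"rot":[0,0,-1.2]},{"xyz":[-24,-92,-2],"rot":[0,0,-1.32]},{"xyz":[-24,-92,-2],"rot":[0,0,-1.44]}]' 255
python3 -m inch '[{"xyz":[0,0,0],"rot":[0,0,-0.12]},{"xyz":[0,0,0],"rot":[0,0,-0.132]},{"xyz":[0,0,0],"rot":[0,0,-0.132]},{"xyz":[0,0,0],"rot":[0,0,-0.132]}]'
python3 - <<'E'
from h import *
c=np.array([553,84.3,0]);S=R.from_euler("z",-.044)
p=c+S.apply([-88,-66,0]);p[2]=62;delta(p,np.pi-.044);print(ctrl.get_obs()["qpos"])
E
```

```text
t: 12.27
ee_pos: [461.4, 22.0, 248.2]
orientation: [-0.266, -3.125, 0.001]
ft_force: [1.3, -0.1, 0.0]
width: 11.1
grasp_force: 0.0
t: 12.6
ee_pos: [462.2, 22.1, 249.5]
orientation: [-0.074, -3.138, 0.0]
ft_force: [-0.2, 0.0, 0.4]
width: 0.2
grasp_force: 0.0
xyz [ -0.4   0.2 187.5] rot [-0.0001 -0.0025 -0.0031]
[ 2.19497891e-02  1.47461560e-01  1.94876970e+00  5.31200169e-05
  1.04781848e+00 -1.50172858e+00]
```

Lower, then push the tab round its arc (tool x = −stand x, tool y = +stand y).

```bash
python3 -m inch '[{"xyz":[0,0,40],"rot":[0,0,0]},{"xyz":[0,0,80],"rot":[0,0,0]},{"xyz":[0,0,120],"rot":[0,0,0]},{"xyz":[0,0,155],"rot":[0,0,0]},{"xyz":[0,0,178],"rot":[0,0,0]},{"xyz":[0,0,187],"rot":[0,0,0]},{"xyz":[0,0,187],"rot":[0,0,0]},{"xyz":[0,0,187],"rot":[0,0,0]}]'
python3 -m inch '[{"xyz":[0,6,0],"rot":[0,0,0]},{"xyz":[0,12,0],"rot":[0,0,0]},{"xyz":[0,18,0],"rot":[0,0,0]},{"xyz":[1,24,0],"rot":[0,0,0]},{"xyz":[2.5,30,0],"rot":[0,0,0]},{"xyz":[3.5,37,0],"rot":[0,0,0]},{"xyz":[4,44,0],"rot":[0,0,0]},{"xyz":[4,44,0],"rot":[0,0,0]}]'
```

```text
t: 13.27
ee_pos: [463.1, 22.1, 63.9]
orientation: [-0.07, -3.14, 0.0]
ft_force: [0.1, -0.5, 0.1]
width: 0.4
grasp_force: 0.0
t: 13.93
ee_pos: [460.8, 67.5, 63.7]
orientation: [0.067, 3.141, 0.0]
ft_force: [0.1, 0.6, 0.1]
width: 0.5
grasp_force: 0.0
```

```bash
cat > tab.py <<'E'
from h import *
for n in("scene","top"):
    im=save(n,n+"_%d.png"%int(100*ctrl.get_obs()["t"]));h=cv2.cvtColor(im,cv2.COLOR_RGB2HSV)
    k=(((h[...,0]<6)|(h[...,0]>174))&(h[...,1]>150)&(h[...,2]>70)).astype(np.uint8)
    N,l,st,ce=cv2.connectedComponentsWithStats(k)
    for i in range(1,N):
        P=onz(cam(n),*ce[i],75)
        if st[i,4]>5 and abs(P[0]-500)<90 and -20<P[1]<180:
            L=R.from_euler("z",.044).apply(P-[553,84.3,0]);print(n,st[i],P.round(),"stand",L.round(),"q",(np.arctan2(L[1],-22-L[0])+.4).round(2))
E
python3 tab.py
```

```text
scene [286 321  10  16 110] [455.  86.  75.] stand [-98.  -3.  75.] q 0.36
```

The lever is following, at q≈0.4 as planned. I'll carry on round.

```bash
python3 -m inch '[{"xyz":[-0.5,7,0],"rot":[0,0,0]},{"xyz":[-1.5,14,0],"rot":[0,0,0]},{"xyz":[-3,21,0],"rot":[0,0,0]},{"xyz":[-5.5,27,0],"rot":[0,0,0]},{"xyz":[-9,34,0],"rot":[0,0,0]},{"xyz":[-12,39.5,0],"rot":[0,0,0]},{"xyz":[-16,44,0],"rot":[0,0,0]},{"xyz":[-16,44,0],"rot":[0,0,0]}]'
python3 -m inch '[{"xyz":[-1.5,2,0],"rot":[0,0,0]},{"xyz":[-3,4,0],"rot":[0,0,0]},{"xyz":[-4.5,6,0],"rot":[0,0,0]},{"xyz":[-4.5,6,0],"rot":[0,0,0]}]'
python3 tab.py
```

```text
t: 14.7
ee_pos: [480.3, 110.5, 63.9]
orientation: [0.068, 3.139, 0.001]
ft_force: [0.0, -0.6, -0.2]
width: 0.7
grasp_force: 0.0
t: 15.03
ee_pos: [483.9, 115.4, 63.7]
orientation: [0.069, 3.141, 0.0]
ft_force: [-0.0, -0.0, 0.7]
width: 0.6
grasp_force: 0.2
scene [258 331  10  15 123] [474. 134.  75.] stand [-81.  46.  75.] q 1.06
top [207 239   4   3   9] [536. 115.  75.] stand [-18.  30.  75.] q 2.09
```

```bash
python3 -m inch '[{"xyz":[-1.5,2,0],"rot":[0,0,0]},{"xyz":[-2.5,4,0],"rot":[0,0,0]},{"xyz":[-2.5,4,0],"rot":[0,0,0]},{"xyz":[-2.5,4,0],"rot":[0,0,0]}]'
python3 -m inch '[{"xyz":[-1,2,0],"rot":[0,0,0]},{"xyz":[-2,4,0],"rot":[0,0,0]},{"xyz":[-2,4,0],"rot":[0,0,0]},{"xyz":[-2,4,0],"rot":[0,0,0]}]'
```

```text
t: 15.47
ee_pos: [486.8, 119.2, 63.8]
orientation: [0.069, 3.14, 0.0]
ft_force: [1.5, -2.0, -1.5]
width: 1.0
grasp_force: 1.2
t: 15.8
ee_pos: [487.5, 120.5, 63.5]
orientation: [-0.066, -3.139, 0.006]
ft_force: [1.4, -20.6, 3.2]
width: 0.2
grasp_force: 9.9
```

It hit the hard end at 20 N, so the lever is fully over. I'll back off, rise clear and check.

```bash
python3 -m inch '[{"xyz":[2,-8,0],"rot":[0,0,0]},{"xyz":[8,-25,0],"rot":[0,0,0]},{"xyz":[15,-40,0],"rot":[0,0,0]},{"xyz":[20,-45,-30],"rot":[0,0,0]},{"xyz":[25,-50,-65],"rot":[0,0,0]},{"xyz":[30,-60,-105],"rot":[0,0,0]},{"xyz":[60,-80,-130],"rot":[0,0,0]},{"xyz":[70,-100,-140],"rot":[0,0,0]},{"xyz":[70,-100,-140],"rot":[0,0,0]},{"xyz":[70,-100,-140],"rot":[0,0,0]}]'
python3 tab.py
python3 - <<'E'
from h import *
import glob,os
s=cv2.imread(sorted(glob.glob("pics/scene_*"),key=os.path.getmtime)[-1]);t=cv2.imread(sorted(glob.glob("pics/top_*"),key=os.path.getmtime)[-1])
a=cv2.resize(s[230:350,215:345],(520,480),interpolation=cv2.INTER_CUBIC)
b=cv2.resize(t[200:285,190:260],(280,340),interpolation=cv2.INTER_CUBIC)
o=np.zeros((600,800,3),np.uint8);o[:480,:520]=a;o[:340,520:]=b
o[400:600,520:800]=cv2.resize(t,(320,200))[:,:280];cv2.imwrite("pics/c9.png",o)
E
```

```text
t: 16.63
ee_pos: [414.2, 26.0, 204.6]
orientation: [0.072, 3.138, 0.001]
ft_force: [-0.3, -0.4, 0.2]
width: 0.7
grasp_force: 0.0
scene [247 309   6   6  24] [530. 121.  75.] stand [-25.  36.  75.] q 1.89
scene [254 329  10  16 117] [480. 137.  75.] stand [-75.  49.  75.] q 1.15
top [207 239   4   3  10] [536. 114.  75.] stand [-18.  29.  75.] q 2.1
top [194 259   8   7  46] [485. 137.  75.] stand [-71.  50.  75.] q 1.2
```

View pics/c9.png

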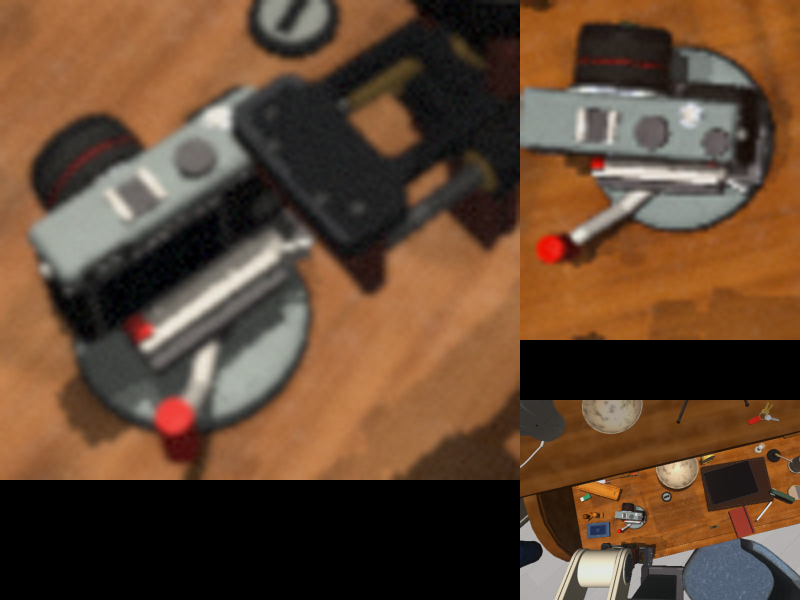

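The top view gives the lever tab at q≈1.2, fully over. The camera sits level, lens to the back, and the bowl and notebook look unmoved. One numeric check of the seating depth and of both objects against the first picture.

```bash
python3 - <<'E'
from h import *
import glob,os
t=cv2.imread(sorted(glob.glob("pics/top_*"),key=os.path.getmtime)[-1]);t0=cv2.imread("pics/top0.png")
m=cam("top");h=cv2.cvtColor(t,cv2.COLOR_BGR2HSV)
k=((h[...,1]<60)&(h[...,2]>95)).astype(np.uint8);k[:222]=0;k[240:]=0;k[:,:170]=0;k[:,260:]=0
for r in(226,228,230,232,234):
    u=np.nonzero(k[r])[0];L=[R.from_euler("z",.044).apply(onz(m,x,r,132)-[553,84.3,0])[:2].round(1) for x in(u.min()-.5,u.max()+.5)];print(r,u.min(),u.max(),L)
d=cv2.absdiff(t,t0).max(2)
print("bowl diff",(d[115:178,272:357]>40).sum(),"notebook diff",(d[212:276,415:470]>40).sum())
E
```

```text
226 190 243 [array([ 9.6, 58.4]), array([ 18.4, -61.7])]
228 190 243 [array([ 5.2, 57.9]), array([ 14. , -62.1])]
230 190 243 [array([ 0.8, 57.3]), array([  9.6, -62.5])]
232 190 243 [array([-3.6, 56.8]), array([  5.2, -63. ])]
234 189 245 [array([-8.2, 58.5]), array([  1.1, -67.8])]
bowl diff 0 notebook diff 0
```

The top view puts the camera's centre at world y≈81.9. The same view's stop reading implies a seat at y≈82, so the plate is on the stop. The bowl and notebook pixels are unchanged.

```bash
python3 -c "
from workcell import ctrl
print(ctrl.close_job())"
```

```text
the job is handed in; nothing more can be done
None
```

The camera is clamped on the stand, lens to the back and up against the red stop, with the lever swung fully over (about 1.2 rad); the bowl and notebook did not move, and the job was handed in at about 17 s.

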